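Unclamp the whetstone and set it to dry

TASK

The sharpening is finished: draw the stand's sliding jaw back as far as it goes, then take the whetstone out from under the jaws' lips and lay it, same face up, squarely across both ribs of the drying rack, midway between the end stops. Lower it gently until it rests on the ribs before you let go, without dropping or pressing it hard; leave the jaw open and do not shift the knife, the soap bottle or the tumbler.

Things in the scene. Friction and masses are not known exactly. Their poses are not given: they have to be found in the camera images.
- deck: Sloping deck (25 degrees, facing away from the robot) of a fixed wooden sharpening stand. Origin: middle of its top, 46 mm over the worktop; x down the slope (away from robot), y level along it, z out of it. Spans x -60..60, y -115..155 mm. Stone lies on 2 rests 10 mm high; 2 black stops (22 mm high, x 26..36, y 45..65 and -65..-45) hold its low side; middle of its sides is free.
- fixed_lip (a point): Top of the inner edge of the fixed steel jaw's lip, at (0, -65, 44) mm in the deck frame; axes as the deck's. That jaw stands at the deck's -y end: y -97.5..-75.5, x -25..25, 44 mm high; its lip, 7 mm thick (z 37..44), reaches over the stone's end by 10 mm.
- jaw (a joint): Sliding steel jaw at the deck's +y end, moves along deck +y against about 6 N of friction and stays where left. 0 = closed, 0.032 m = fully open, at its stop. Closed it mirrors the fixed jaw: y 75.5..97.5 mm, 44 mm high, lip (z 37..44) over the stone as far as y = 65. Fully open, 162 mm lie between the two lips for the 150 mm stone, so the stone must first slide along to come out.
- jaw_grip (a point): Grip point in the red fin on the sliding jaw, at (0, 89, 70) mm in the deck frame when closed; moves with the jaw, axes as the deck's. The fin is 14 mm thick along y, 34 mm wide along x, and stands from z = 44 to 86 mm of the deck.
- stone: Whetstone, loose, a block 50 (x) x 150 (y) x 25 (z) mm, about 0.4 kg, cream upper half and brick-red lower half. Origin: centre of its underside; z out of its cream face. It starts in the stand, clamped, at (0, 0, 10) mm in the deck frame, axes parallel to the deck's, cream face (deck z = 35) 2 mm below the lips.
- rack: Drying rack, fixed: wooden board 130 (x) x 200 (y) x 8 (z) mm, origin under its centre on the worktop, z up. Two black ribs at y = -50 and 50 mm, 10 mm wide (y), 70 mm long (x), tops 22 mm above the worktop; two end stops at y = -95 to -87 and 87 to 95 mm, tops 36 mm above the worktop, 174 mm apart. The stone belongs on the ribs length along y, its origin at (0, 0, 22) mm.
- knife: Chef's knife lying flat, about 310 mm long along its y, black handle at -y, loose; leave alone. Origin on the worktop near its middle.
- soap: Green soap bottle, 56 mm across, 150 mm high, loose; leave alone. Origin: centre of its base.
- tumbler: Blue tumbler, 76 mm across, 85 mm high, loose; leave alone. Origin: centre of its base.
Mind the look-alikes: they are no part of the job. Of the things shaped like the stone, the cream one is meant.

How it is judged:
By the outcome, as a careful person would: the job done as asked, in the order asked, and still so for the second after the job is handed in, with the robot touching nothing.
It also fails if it takes over 54 s, if anything falls off the work surface, if the arm or the gripper's body presses on something with over 40 N, if the wrist force passes 120 N, or if a joint passes its speed limit or range.

ROBOT

A 7-joint arm with a two-finger parallel gripper is mounted at the origin on the work surface. World frame = base frame: x ahead of the robot, y to its left, z up, the work surface at z = 0. Lengths are in m, angles in rad, forces in N, time in s.
With the tool pointing down it reaches from about 0.425 to 0.925 m from the base axis. Payload 6.8 kg.
Tool frame: the origin (TCP) lies between the finger pads; the fingertips stand r.tips_ahead ahead of it and the grasp point (between the pads) lies 5 mm behind it (r.tips_ahead is the distance from the TCP to the fingertips, in m); z points along the fingers, y is the line along which they close (so a half turn about z gives the same grasp; the last joint's range is limited). The gripper opens to 85 mm and grips with 20 to 120 N. Pads are 22 mm wide; open, the fingers measure 114 mm over their backs; the gripper's body (76 mm by 85 mm) begins 54 mm behind the grasp point. The pads swing forward as they close: fully open they stand 13 mm farther back than shut.
Start: joints at [-1.243, 0.477, 0.022, 1.555, -0.011, 1.109, -0.083], TCP at [0.285, 0.612, 0.245] pointing down, gripper open.
Joint ranges: [-2.96, 2.96], [-0.34, 2.1], [-1.41, 1.46], [0.24, 2.44], [-1.37, 4.51], [0.17, 1.92], [-2.96, 2.96]. Speed limits (rad/s): [2.39, 2.39, 3.14, 3.14, 3.14, 3.14, 3.14].

INTERFACE

Orientations are given as a rotation vector (axis times angle).
In Python, from bench import r gives the robot as it stands.
- The arm moves only by the tool move_arm, never from a script. Its argument "rows" is one flat list of numbers, 4 for each row, row after row: the shift along the tool's x, y, z in cm, then the turn about the tool's z in degrees. In form: [tx, ty, tz, twist, tx, ty, tz, twist, ...]. A call has 1 to 10 rows; each row is the pose to reach, as a shift and turn from the pose commanded when the call began, along the tool's axes at that moment; what a row does not reach only later rows make up. A row lasts 1/8 s, in which the tool goes at most 62.5 mm and 10.7 degrees, less where a joint would pass 70% of its speed; a pose out of reach is approached as far as the arm can. A call with a gripper value outside its range is refused whole. "fingers" is the opening, from 0 (shut) to 1 (fully open), set as the call begins (left out, the last holds). The fingers move at their own pace and stop on an object; "newtons" is the grip in N (left out, the last holds). Time passes only in rows, so rows that repeat a pose let the fingers close. It gives the time, the measured TCP pose, the force, the opening and the grip force at its end, in the units of the state.
- r.get_obs(): the state, without advancing time (a new reading comes with each control period).
- r.grab_frame(name): name is "side" or "top" or "wrist"; returns the picture (420x560x3 uint8, blue, green, red); there is no depth.
- r.camera_params(name): a dict with "fx", "fy", "cx", "cy" (pixels), "world_from_camera" (4x4, takes a point from camera to world coordinates). Camera axes: x right, y down, z forward; pixel columns grow to the right and rows downward; lengths in m; the calibration is good to about 2 mm. A picture is of the moment at which its call begins: read the wrist's pose just before it. camera_params takes no time and is no camera call; for the wrist camera it gives the pose at the moment of the call.
- r.hand_in(): hands the job in; it is judged then, once.
The state is a dict: "clock": time; "joints": joint angles; "qvel": joint speeds; "tau": joint torques, N m; "tcp_pos": TCP position; "orientation": TCP orientation; "contact_force": force on the tool from outside, world axes, zero at the start; "moment": the same for the moment, N m; "grip_width": finger opening in m; "gripper_force": force on a finger pad.
Only numpy, scipy, OpenCV 4.12 (cv2) and the standard library are available. Lean on these libraries where they do the work, as an engineer would, in place of code of your own. Each camera call takes 0.05 s, during which the arm holds its last target. There are 200 camera calls.

## Working session

There is one attempt and no reset: what is moved stays moved. The work goes in short steps, Python scripts to look and compute and a tool call to move; the robot and the scene stay as the last step left them, time stands still between calls to the robot, and variables do not carry over. Pictures are saved under pics/ and viewed, at most 10 in all, crops included, and the job is handed in when it is done.

Besides the shell and the picture viewer there is one more tool, called after ">>>" by a JSON object that holds its "op" and its "data". move_arm: Moves the arm, as the interface text tells. Its arguments: {"type":"object","properties":{"rows":{"type":"array"},"fingers":{"type":"number"},"newtons":{"type":"number"}},"required":["rows"]}

```bash
mkdir -p pics; ls; python3 - <<'E'
from bench import r
import cv2, numpy as np
print(r.get_obs(), r.tips_ahead)
for n in ("top","side"):
    cv2.imwrite(f"pics/{n}0.png", r.grab_frame(n))
    p=r.camera_params(n); print(n,p)
E
```

```text
pics
{'clock': 0.0, 'joints': array([-1.24313232,  0.47781608,  0.0223418 ,  1.55645889, -0.01149642,
        1.10931707, -0.08310538]), 'qvel': array([-2.74724875e-03, -2.58456415e-04, -3.48246333e-04, -6.85562413e-04,
        5.48072177e-05, -6.22517981e-04,  8.87275383e-04]), 'tau': array([ 1.38913429e-04, -5.96446502e+01,  1.60784382e+00, -2.81194371e+01,
        1.24342006e-02,  9.24818247e-03, -5.29479180e-06]), 'tcp_pos': array([0.28469076, 0.61138971, 0.24431189]), 'orientation': array([-6.79012114e-01, -3.06706525e+00,  2.90987344e-03]), 'contact_force': array([ 0.03834942,  0.14352156, -0.47386222]), 'moment': array([ 0.02986001,  0.03753856, -0.03974006]), 'gripper_force': 0.0, 'grip_width': 0.08532759232382409} 0.014
top {'fx': 543.4300604040557, 'fy': 543.4300604040557, 'cx': 272.88769331285096, 'cy': 218.54295648362574, 'world_from_camera': array([[ 1.35820576e-02, -9.92665842e-01,  1.20125162e-01,
         3.70512631e-01],
       [-9.99907722e-01, -1.34506397e-02,  1.90479392e-03,
        -1.46753769e-01],
       [-2.75063588e-04, -1.20139948e-01, -9.92756928e-01,
         1.52731102e+00],
       [ 0.00000000e+00,  0.00000000e+00,  0.00000000e+00,
         1.00000000e+00]])}
side {'fx': 391.638963724901, 'fy': 391.638963724901, 'cx': 278.39122627379504, 'cy': 204.0908016495932, 'world_from_camera': array([[ 0.71198446, -0.4373429 ,  0.54937175, -0.06088769],
       [-0.70217226, -0.44975291,  0.55197503, -0.7558352 ],
       [ 0.00567918, -0.77875125, -0.62730714,  0.79369333],
       [ 0.        ,  0.        ,  0.        ,  1.        ]])}
```

View pics/top0.png

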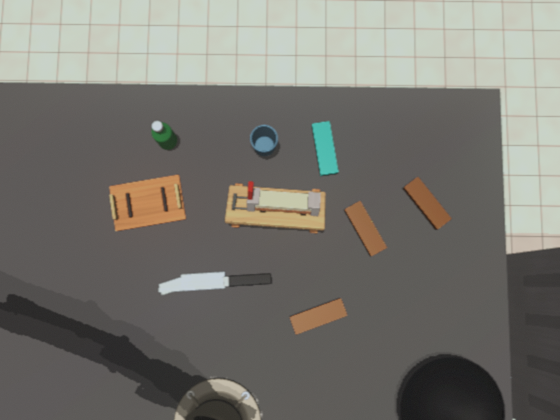

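View pics/side0.png

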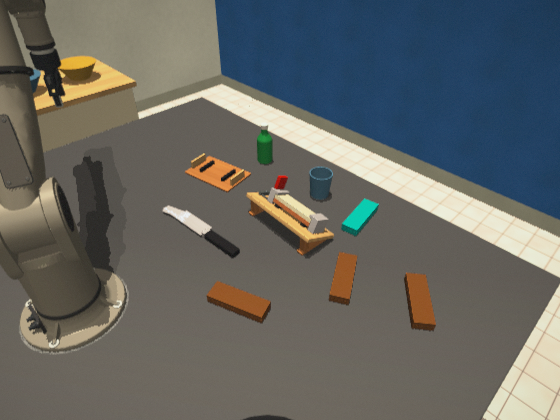

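The top view shows the rack at about (147,203), the stand at about (276,208) with the red fin at (251,188), the knife at (215,282), the soap at (160,130) and the tumbler at (264,139). The side view agrees. I'll enlarge crops for measuring.

```bash
python3 - <<'E'
import cv2, numpy as np
t=cv2.imread("pics/top0.png")
a=cv2.resize(t[165:245,95:195],None,fx=7.5,fy=7.5,interpolation=cv2.INTER_CUBIC)
b=cv2.resize(t[172:242,220:332],None,fx=7,fy=7,interpolation=cv2.INTER_CUBIC)
cv2.imwrite("pics/rack.png",a); cv2.imwrite("pics/stand.png",b); print(a.shape,b.shape)
E
```

```text
(600, 750, 3) (490, 784, 3)
```

View pics/rack.png

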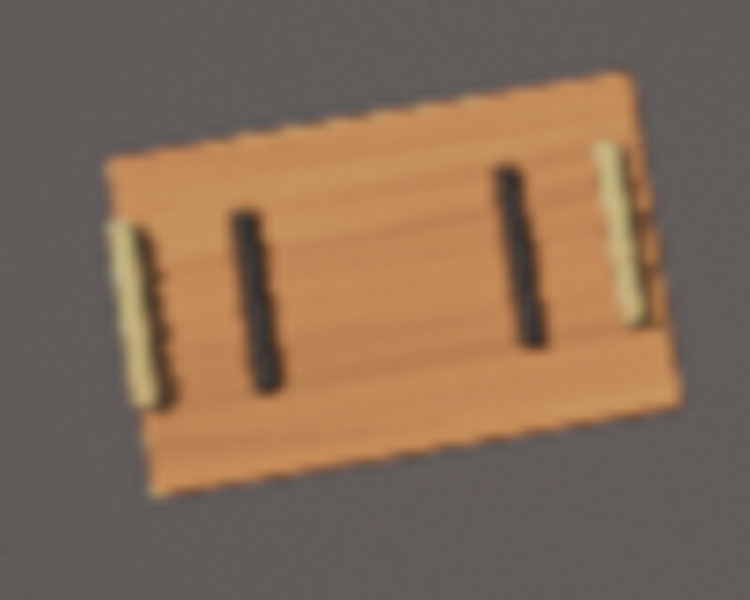

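View pics/stand.png

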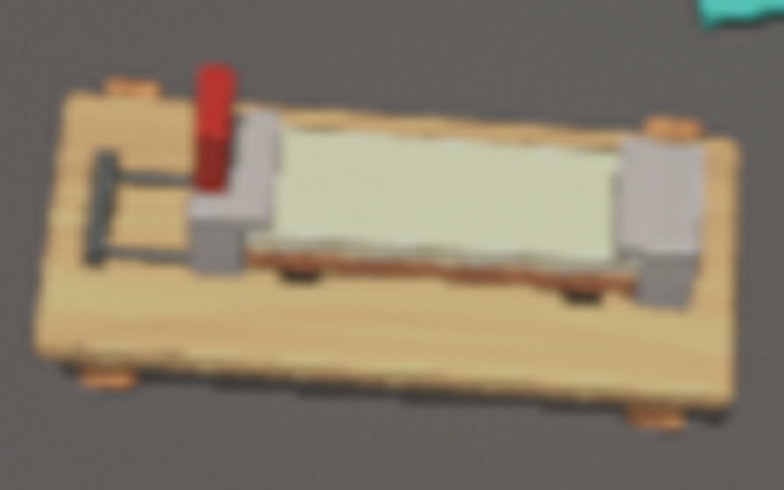

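The rack crop gives board corners at about (108,160), (630,72), (682,403) and (152,495). In the stand crop the deck corners are (67,95), (738,140), (733,405) and (37,355), and the fin's top face spans about (198..236, 65..135). Next I fit poses with the known geometry.

```bash
cat > geo.py <<'E'
import numpy as np, cv2
from bench import r
from scipy.optimize import least_squares
from scipy.spatial.transform import Rotation as R
def proj(P,p):
    W=p["world_from_camera"]; c=(np.atleast_2d(P)-W[:3,3])@W[:3,:3]
    return np.c_[p["fx"]*c[:,0]/c[:,2]+p["cx"],p["fy"]*c[:,1]/c[:,2]+p["cy"]]
def back(uv,z,p):
    W=p["world_from_camera"]; d=W[:3,:3]@np.array([(uv[0]-p["cx"])/p["fx"],(uv[1]-p["cy"])/p["fy"],1])
    return W[:3,3]+d*(z-W[2,3])/d[2]
def rot(yaw,tilt): return (R.from_euler("z",yaw)*R.from_euler("y",tilt)).as_matrix()
def fit(L,uv,p,z0,tilt,x0):
    L=np.array(L)/1000
    f=lambda q:(proj(L@rot(q[2],tilt).T+[q[0],q[1],z0],p)-uv).ravel()
    s=least_squares(f,x0,loss="soft_l1"); return s.x,f(s.x).reshape(-1,2)
E
python3 - <<'E'
from geo import *
p=r.camera_params("top")
un=lambda c,s,o:(np.array(c)+.5)/s-.5+np.array(o)
rk=un([(108,160),(630,72),(682,403),(152,495)],7.5,(95,165))
q,e=fit([(65,100,8),(65,-100,8),(-65,-100,8),(-65,100,8)],rk,p,0,0,[.5,.2,0]); print("rack",q,np.rad2deg(q[2]),e.round(2).tolist())
L=[(60,155,0),(60,-115,0),(-60,-115,0),(-60,155,0),(17,96,86),(17,82,86),(-17,96,86),(-17,82,86)]
st=un([(67,95),(738,140),(733,405),(37,355),(198,65),(236,68),(198,135),(229,137)],7,(220,172))
q,e=fit(L,st,p,.046,np.deg2rad(25),[.5,0,0]); print("deck",q,np.rad2deg(q[2]),e.round(2).tolist())
for n,uv,z in [("soap",(158,126),.15),("tumbler",(264,136),.085),("tumbler far",(264,126),.085),("knife tip",(160,289),0.),("bolster",(228,281),0.01),("handle",(271,279),.01),("teal",(326,148),.02)]:
    print(n,back(uv,z,p).round(3))
s=r.camera_params("side")
M=rot(q[2],np.deg2rad(25)); T=np.array([q[0],q[1],.046])
for l in [(60,-115,0),(-60,-115,0),(-60,155,0),(0,89,86)]: print(l,proj(M@(np.array(l)/1000)+T,s).round(1))
E
```

```text
rack [0.59630706 0.21262031 0.18469778] 10.582403378556164 [[-0.14, -0.18], [-0.03, -0.25], [-0.05, 0.33], [0.22, 0.1]]
deck [ 0.58292538 -0.1709829  -0.0573805 ] -3.2876602422409373 [[-0.05, -0.1], [-0.11, 0.18], [-0.01, -1.11], [-0.52, -1.02], [0.53, 0.11], [0.4, 0.05], [-0.62, 0.69], [0.32, 0.78]]
soap [0.776 0.159 0.15 ]
tumbler [ 0.771 -0.117  0.085]
tumbler far [ 0.799 -0.116  0.085]
knife tip [0.353 0.168 0.   ]
bolster [ 0.378 -0.022  0.01 ]
handle [ 0.385 -0.141  0.01 ]
teal [ 0.757 -0.292  0.02 ]
(60, -115, 0) [[334.2 235.3]]
(-60, -115, 0) [[308.2 240. ]]
(-60, 155, 0) [[245.7 193.2]]
(0, 89, 86) [[282.6 177.2]]
```

```bash
cat >> geo.py <<'E'
def go(target, ydir_deg=None):
    "shift (cm, tool axes) and twist (deg) to bring TCP to target with tool y along world yaw ydir_deg (mod 180)"
    o=r.get_obs(); T=R.from_rotvec(o["orientation"]).as_matrix()
    d=T.T@(np.array(target)-o["tcp_pos"])*100
    ya=np.rad2deg(np.arctan2(T[1,1],T[0,1])); tw=[]
    if ydir_deg is not None:
        t=-(ydir_deg-ya)      # tool z points down
        t=(t+90)%180-90; tw=[t,t-180*np.sign(t)]
    print("pos",o["tcp_pos"].round(4),"yaw_y",ya.round(1),"tilt",np.round(T[2],3),"shift",d.round(2),"twist",np.round(tw,1),"j7",o["joints"][6].round(2),"t",o["clock"])
E
python3 - <<'E'
from geo import *
go([.60,-.09,.26],90-3.3)
p=r.camera_params("wrist"); T=r.get_obs(); print(p, (p["world_from_camera"][:3,3]-T["tcp_pos"]))
E
```

```text
pos [0.2848 0.6115 0.2444] yaw_y 65.0 tilt [-0.    -0.002 -1.   ] shift [-58.19 -50.28  -1.47] twist [-21.7 158.3] j7 -0.08 t 0.1
{'fx': 348.529836570329, 'fy': 348.529836570329, 'cx': 277.8185006279059, 'cy': 214.0814280049577, 'world_from_camera': array([[ 0.42204058,  0.86707225,  0.26470258,  0.21748617],
       [ 0.90657615, -0.40326239, -0.12449554,  0.64493484],
       [-0.00120204,  0.29251522, -0.95626011,  0.37253799],
       [ 0.        ,  0.        ,  0.        ,  1.        ]])} [-0.06729157  0.03346185  0.12809926]
```

>>> {"op": "move_arm", "data": {"rows": [-59.5,-53,-1.5,-21.7,-59.5,-53,-1.5,-21.7,-59.5,-53,-1.5,-21.7,-59.5,-53,-1.5,-21.7,-59.5,-53,-1.5,-21.7,-59.5,-53,-1.5,-21.7,-59.5,-53,-1.5,-21.7,-59.5,-53,-1.5,-21.7,-59.5,-53,-1.5,-21.7,-59.5,-53,-1.5,-21.7], "fingers": 1, "newtons": 40}}

```text
clock: 1.35
tcp_pos: [0.5328, 0.0363, 0.257]
orientation: [-0.089, -3.14, -0.0]
contact_force: [1.3, 1.7, -0.5]
grip_width: 0.0857
gripper_force: 0.0
```

```bash
python3 -c "
from geo import *
go([.60,-.12,.26],90-3.3)"
```

```text
pos [0.5328 0.0363 0.257 ] yaw_y 86.7 tilt [ 0.  0. -1.] shift [ -7.6  -15.22  -0.3 ] twist [   0. -180.] j7 1.39 t 1.35
```

>>> {"op": "move_arm", "data": {"rows": [-7.6,-15.2,-0.3,0,-7.6,-15.2,-0.3,0,-7.6,-15.2,-0.3,0,-7.6,-15.2,-0.3,0,-7.6,-15.2,-0.3,0]}}

```text
clock: 1.98
tcp_pos: [0.5993, -0.117, 0.2594]
orientation: [-0.089, -3.139, -0.001]
contact_force: [-0.3, 1.1, -0.2]
grip_width: 0.0852
gripper_force: 0.0
```

```bash
python3 - <<'E'
from geo import *
go([.60,-.12,.26],90-3.3)
p=r.camera_params("wrist"); im=r.grab_frame("wrist"); np.save("w1.npy",p,allow_pickle=True); print(r.get_obs()["qvel"].round(3))
cv2.imwrite("pics/w1.png",im)
q=[.58293,-.17098,-.05738]; M=rot(q[2],np.deg2rad(25)); T=np.array([q[0],q[1],.046])
for l in [(60,155,0),(60,-115,0),(-60,-115,0),(-60,155,0),(17,96,86),(17,82,86),(-17,96,86),(-17,82,86),(0,-65,44)]: print(l,proj(M@(np.array(l)/1000)+T,p).round(1))
E
```

```text
pos [ 0.5993 -0.117   0.2594] yaw_y 86.8 tilt [ 0.001  0.001 -1.   ] shift [-0.09 -0.3  -0.06] twist [ 1.000e-01 -1.799e+02] j7 1.72 t 1.975
[-0.01  -0.007 -0.004  0.001  0.001 -0.     0.003]
(60, 155, 0) [[366.5 217.3]]
(60, -115, 0) [[121.9 217.1]]
(-60, -115, 0) [[ 80.9 115.7]]
(-60, 155, 0) [[390.1 116. ]]
(17, 96, 86) [[324.4 248.6]]
(17, 82, 86) [[307.7 248.6]]
(-17, 96, 86) [[328.4 218.8]]
(-17, 82, 86) [[310.3 218.8]]
(0, -65, 44) [[141.5 200.9]]
```

View pics/w1.png

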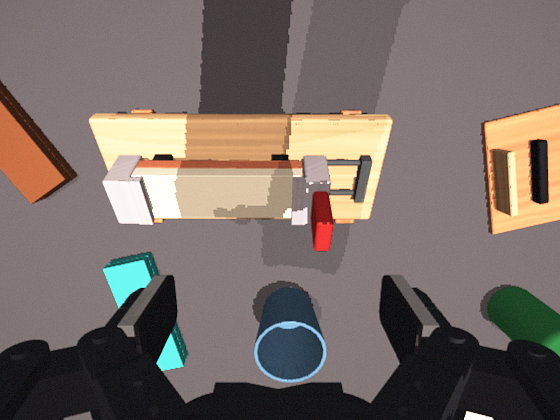

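The wrist view shows the whole stand (near edge at row 115, fin at (322,220), fixed jaw at (128,188)), about 7 px right of the prediction. I'll enlarge it to refine.

```bash
python3 - <<'E'
import cv2
im=cv2.imread("pics/w1.png")[100:260,80:400]
cv2.imwrite("pics/w1c.png",cv2.resize(im,None,fx=2.5,fy=2.5,interpolation=cv2.INTER_CUBIC))
E
```

```text
(no output)
```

View pics/w1c.png

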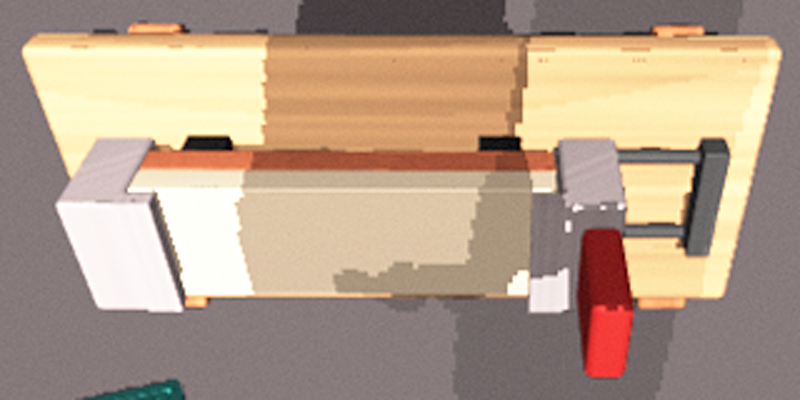

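```bash
python3 - <<'E'
from geo import *
p=np.load("w1.npy",allow_pickle=True).item(); t=r.camera_params("top")
L=[(60,155,0),(17,96,86),(17,82,86),(-17,96,86),(-17,82,86),(-25,-97.5,44),(25,-97.5,44),(25,-65,44),(-25,-65,44),(25,65,44),(-25,65,44)]
c=[(725,298),(627,376),(587,376),(631,308),(583,308),(58,203),(99,309),(183,309),(150,195),(528,311),(533,195)]
uv=(np.array(c)+.5)/2.5-.5+[80,100]
q,e=fit(L,uv,p,.046,np.deg2rad(25),[.583,-.171,-.057]); print("wrist",q.round(4),np.rad2deg(q[2]).round(2),e.round(1).tolist())
M=rot(q[2],np.deg2rad(25)); T=np.array([q[0],q[1],.046])
f=M@[0,.089,.070]+T; print("fin grip",f, "near stone edge",M@[-.025,0,.010]+T,"far",M@[.025,0,.035]+T)
L2=L+[(-60,-115,0),(-60,155,0)]
print((proj(M@(np.array([-60,-115,0])/1000)+T,p)-[80,100])*2.5,(proj(M@(np.array([-60,155,0])/1000)+T,p)-[80,100])*2.5)
uvt=(np.array([(67,95),(738,140),(198,65),(236,68),(198,135),(229,137)])+.5)/7-.5+[220,172]
Lt=np.array([(60,155,0),(60,-115,0),(17,96,86),(17,82,86),(-17,96,86),(-17,82,86)])/1000
print("top res",(proj(Lt@M.T+T,t)-uvt).round(1).tolist())
go([f[0],f[1],f[2]-.005+.05],90+np.rad2deg(q[2]))
E
```

```text
wrist [ 0.5852 -0.1666 -0.0582] -3.33 [[0.7, 0.2], [-0.8, 0.8], [-1.5, 0.8], [2.1, -1.5], [3.2, -1.6], [-1.8, -0.6], [-0.4, -0.1], [0.5, -0.1], [-0.3, 2.7], [0.2, -0.7], [-0.2, 2.9]]
fin grip [ 0.61987547 -0.07942162  0.10944155] near stone edge [ 0.56676473 -0.16547782  0.06562853] far [ 0.62255094 -0.16872849  0.06715532]
[[16.35348601 44.85558254]] [[787.66713034  46.19488192]]
top res [[-1.6, -1.0], [-1.7, -0.6], [-1.1, -0.8], [-1.2, -0.8], [-2.3, -0.2], [-1.4, -0.1]]
pos [ 0.5993 -0.1163  0.2596] yaw_y 86.8 tilt [ 0.001  0.001 -1.   ] shift [-1.86  3.78 10.51] twist [   0.2 -179.8] j7 1.72 t 2.025
```

>>> {"op": "move_arm", "data": {"rows": [-1.75,3.57,5,0,-1.75,3.57,9.5,0,-1.75,3.57,12,0,-1.75,3.57,13.5,0,-1.75,3.57,14.5,0,-1.75,3.57,15.2,0,-1.75,3.57,15.2,0]}}

```text
clock: 2.9
tcp_pos: [0.6193, -0.0833, 0.1083]
orientation: [0.09, 3.14, 0.0]
contact_force: [-0.5, -1.1, -0.4]
grip_width: 0.0857
gripper_force: 0.0
```

```bash
python3 - <<'E'
from geo import *
go([.619,-.0815,.107],86.7)
p=r.camera_params("wrist"); im=r.grab_frame("wrist")
cv2.imwrite("pics/w2.png",im)
E
```

```text
pos [ 0.6193 -0.0833  0.1083] yaw_y 86.7 tilt [-0.  0. -1.] shift [0.04 0.18 0.13] twist [   0. -180.] j7 1.71 t 2.9
```

View pics/w2.png

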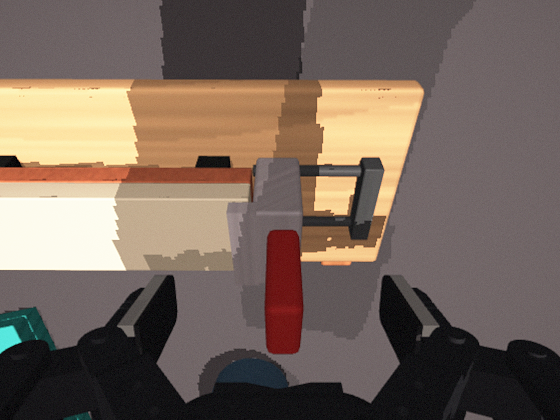

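The fin sits centred between the pads (fin about column 283, finger midpoint about 281). I'll grip and draw the jaw back.

>>> {"op": "move_arm", "data": {"rows": [0,0,0,0,0,0,0,0,0,0,0,0,0,0,0,0,0,0,0,0], "fingers": 0, "newtons": 40}}

```text
clock: 3.58
tcp_pos: [0.6193, -0.0823, 0.1083]
orientation: [-0.089, -3.14, -0.002]
contact_force: [-2.1, 3.4, 2.9]
grip_width: 0.013
gripper_force: 43.1
```

>>> {"op": "move_arm", "data": {"rows": [0,0.4,0,0,0,0.9,0,0,0,1.4,0,0,0,1.9,0,0,0,2.4,0,0,0,2.8,0,0,0,3.1,0,0,0,3.2,0,0,0,3.2,0,0]}}

```text
clock: 4.7
tcp_pos: [0.621, -0.0541, 0.1083]
orientation: [0.093, 3.14, -0.005]
contact_force: [-0.6, -4.8, 2.6]
grip_width: 0.0132
gripper_force: 43.1
```

>>> {"op": "move_arm", "data": {"rows": [0,0.2,0,0,0,0.4,0,0,0,0.6,0,0,0,0.8,0,0,0,0.8,0,0]}}

```text
clock: 5.32
tcp_pos: [0.6212, -0.0503, 0.1083]
orientation: [0.097, 3.139, -0.011]
contact_force: [0.3, -14.3, 1.5]
grip_width: 0.0135
gripper_force: 42.7
```

Jaw travelled 32 mm and the force rose to 14 N, so it is at its stop. I'll relax, release and rise.

>>> {"op": "move_arm", "data": {"rows": [0,-0.3,0,0,0,-0.4,0,0]}}

```text
clock: 5.58
tcp_pos: [0.6212, -0.0504, 0.1083]
orientation: [0.093, 3.14, -0.005]
contact_force: [-0.9, -4.6, 2.6]
grip_width: 0.0138
gripper_force: 43.1
```

>>> {"op": "move_arm", "data": {"rows": [0,0,0,0,0,0,0,0,0,0,0,0,0,0,-3,0,0,0,-8,0], "fingers": 0.72}}

```text
clock: 6.2
tcp_pos: [0.6199, -0.0467, 0.1872]
orientation: [-0.088, -3.136, 0.0]
contact_force: [0.3, -0.0, -0.5]
grip_width: 0.0616
gripper_force: 0.0
```

```bash
python3 - <<'E'
from geo import *
print(r.tips_ahead, r.get_obs()["grip_width"])
go([.594,-.1675,.175],-3.3)
p=r.camera_params("wrist"); cv2.imwrite("pics/w3.png",r.grab_frame("wrist"))
E
```

```text
0.014 0.06156856900383326
pos [ 0.6199 -0.0467  0.1872] yaw_y 86.8 tilt [ 0.004 -0.    -1.   ] shift [  1.9  -12.2    1.23] twist [-89.9  90.1] j7 1.62 t 6.2
```

>>> {"op": "move_arm", "data": {"rows": [1.9,-12.2,0,10,1.9,-12.2,0,20,1.9,-12.2,0,30,1.9,-12.2,1.2,40,1.9,-12.2,1.2,50,1.9,-12.2,1.2,60,1.9,-12.2,1.2,70,1.9,-12.2,1.2,80,1.9,-12.2,1.2,90,1.9,-12.2,1.2,90]}}

```text
clock: 7.5
tcp_pos: [0.5955, -0.1675, 0.1758]
orientation: [2.281, 2.16, -0.001]
contact_force: [-0.3, -0.8, 0.5]
grip_width: 0.0616
gripper_force: 0.0
```

```bash
python3 - <<'E'
from geo import *
go([.594,-.1675,.09],-3.3)
p=r.camera_params("wrist"); np.save("w4.npy",p,allow_pickle=True); im=r.grab_frame("wrist")
cv2.imwrite("pics/w4.png",im)
T=np.array([.5845,-.169,.046]); M=rot(np.deg2rad(-3.3),np.deg2rad(25))
for l in [(-25,0,10),(-25,0,35),(25,0,35),(-25,-65,44),(25,-65,44)]: print(l,proj(M@(np.array(l)/1000)+T,p).round(1))
E
```

```text
pos [ 0.5955 -0.1675  0.1758] yaw_y -3.1 tilt [-0. -0. -1.] shift [-0.   -0.15  8.58] twist [   0.2 -179.8] j7 0.48 t 7.5
(-25, 0, 10) [[236.8 221.5]]
(-25, 0, 35) [[249.  232.4]]
(25, 0, 35) [[314.7 222.4]]
(-25, -65, 44) [[255.6 325.1]]
(25, -65, 44) [[317.9 308.4]]
```

View pics/w4.png

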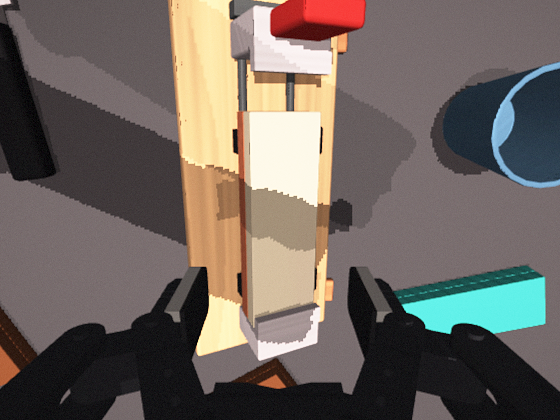

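The jaw is open, and the stone (about columns 241..319 at row 221) lies midway between the fingers (207..349). I'll descend gradually and watch the force.

>>> {"op": "move_arm", "data": {"rows": [0,0,4,0.2,0,0,7,0.2,0,0,8.2,0.2,0,0,8.8,0.2,0,0,9.1,0.2,0,0,9.3,0.2,0,0,9.3,0.2]}}

```text
clock: 8.43
tcp_pos: [0.5956, -0.1681, 0.0835]
orientation: [2.287, 2.153, 0.001]
contact_force: [-0.5, 0.5, 0.2]
grip_width: 0.0615
gripper_force: 0.0
```

>>> {"op": "move_arm", "data": {"rows": [0,0,0.1,0,0,0,0.2,0,0,0,0.2,0]}}

```text
clock: 8.8
tcp_pos: [0.5953, -0.168, 0.081]
orientation: [-2.288, -2.153, 0.0]
contact_force: [-0.4, -0.5, -0.3]
grip_width: 0.0616
gripper_force: 0.0
```

>>> {"op": "move_arm", "data": {"rows": [0,0,0.1,0,0,0,0.2,0,0,0,0.2,0]}}

```text
clock: 9.18
tcp_pos: [0.5953, -0.168, 0.0789]
orientation: [-2.288, -2.153, 0.0]
contact_force: [-0.4, 0.6, 0.1]
grip_width: 0.0615
gripper_force: 0.0
```

>>> {"op": "move_arm", "data": {"rows": [0,0,0.1,0,0,0,0.2,0,0,0,0.3,0,0,0,0.3,0]}}

```text
clock: 9.68
tcp_pos: [0.5952, -0.168, 0.0759]
orientation: [-2.288, -2.153, 0.0]
contact_force: [-0.2, 0.9, -0.3]
grip_width: 0.0618
gripper_force: 0.0
```

>>> {"op": "move_arm", "data": {"rows": [0,0,0.1,0,0,0,0.2,0,0,0,0.2,0]}}

```text
clock: 10.05
tcp_pos: [0.5952, -0.168, 0.0739]
orientation: [-2.288, -2.153, 0.0]
contact_force: [-1.1, 0.1, 0.4]
grip_width: 0.0611
gripper_force: 0.0
```

>>> {"op": "move_arm", "data": {"rows": [0,0,0.1,0,0,0,0.2,0,0,0,0.2,0]}}

```text
clock: 10.42
tcp_pos: [0.5953, -0.168, 0.072]
orientation: [-2.288, -2.153, 0.0]
contact_force: [0.1, 0.3, -0.6]
grip_width: 0.0617
gripper_force: 0.0
```

>>> {"op": "move_arm", "data": {"rows": [0,0,0.1,0,0,0,0.2,0,0,0,0.2,0]}}

```text
clock: 10.8
tcp_pos: [0.5952, -0.1681, 0.0699]
orientation: [-2.288, -2.153, 0.0]
contact_force: [-0.3, -0.1, 0.2]
grip_width: 0.0617
gripper_force: 0.0
```

>>> {"op": "move_arm", "data": {"rows": [0,0,0.1,0,0,0,0.2,0,0,0,0.2,0]}}

```text
clock: 11.18
tcp_pos: [0.5953, -0.1681, 0.068]
orientation: [-2.288, -2.153, 0.0]
contact_force: [0.4, 0.8, 0.8]
grip_width: 0.0611
gripper_force: 0.0
```

>>> {"op": "move_arm", "data": {"rows": [0,0,0.1,0,0,0,0.2,0,0,0,0.2,0]}}

```text
clock: 11.55
tcp_pos: [0.5958, -0.1683, 0.0672]
orientation: [2.288, 2.153, 0.002]
contact_force: [-0.6, 0.8, 8.9]
grip_width: 0.0613
gripper_force: 3.7
```

Light contact with the deck (8.9 N). I'll back off 1.5 mm and grip.

>>> {"op": "move_arm", "data": {"rows": [0,0,-0.2,0,0,0,-0.25,0]}}

```text
clock: 11.8
tcp_pos: [0.5953, -0.1681, 0.0686]
orientation: [2.288, 2.153, 0.0]
contact_force: [-0.5, 0.5, -0.2]
grip_width: 0.0611
gripper_force: 0.0
```

>>> {"op": "move_arm", "data": {"rows": [0,0,0,0,0,0,0,0,0,0,0,0,0,0,0,0], "fingers": 0, "newtons": 40}}

```text
clock: 12.3
tcp_pos: [0.596, -0.1681, 0.0689]
orientation: [2.287, 2.152, 0.001]
contact_force: [2.6, -0.3, 4.8]
grip_width: 0.0532
gripper_force: 41.6
```

>>> {"op": "move_arm", "data": {"rows": [0.3,0,0,0,0.6,0,0,0,0.9,0,0,0,1.2,0,0,0,1.5,0,0,0,1.6,0,0,0,1.6,0,0,0]}}

```text
clock: 13.18
tcp_pos: [0.5968, -0.1539, 0.0689]
orientation: [2.287, 2.15, -0.001]
contact_force: [2.8, -4.9, 2.7]
grip_width: 0.0537
gripper_force: 41.6
```

>>> {"op": "move_arm", "data": {"rows": [0.2,0,0,0,0.2,0,-0.2,0,0.2,0,-0.5,0,0.2,0,-0.9,0,0.2,0,-1.3,0,0.2,0,-1.3,0]}}

```text
clock: 13.92
tcp_pos: [0.5965, -0.15, 0.0819]
orientation: [2.288, 2.153, 0.0]
contact_force: [0.4, 0.5, -4.6]
grip_width: 0.053
gripper_force: 42.9
```

```bash
python3 - <<'E'
from geo import *
im=r.grab_frame("wrist"); cv2.imwrite("pics/w5.png",im)
s=r.grab_frame("side"); print(r.get_obs()["moment"],r.get_obs()["contact_force"])
c=cv2.resize(s[150:270,225:350],None,fx=4,fy=4,interpolation=cv2.INTER_CUBIC)
cv2.imwrite("pics/c5.png",np.hstack([cv2.resize(im[:,100:420],(300,394)),c[:394,:500]]))
E
```

```text
[-0.02576178  0.03707783 -0.04185325] [ 0.27767551  0.47489616 -4.92535102]
```

View pics/c5.png

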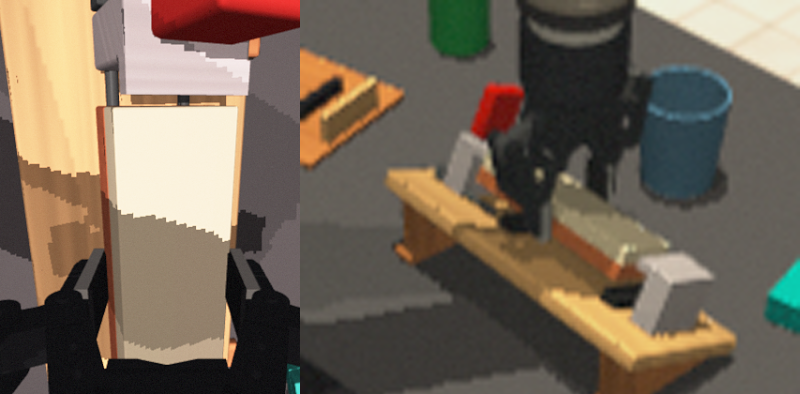

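The stone is held (weight about 4.7 N), shifted clear of both lips, and still tilted like the deck. Since the tool stays vertical, I'll level it on bare worktop, regrip it flat, then place it on the rack.

>>> {"op": "move_arm", "data": {"rows": [0,0,-1,0,0,0,-3,0,0,0,-6,0,0,0,-9,0,0,0,-11,0,0,0,-12,0]}}

```text
clock: 14.78
tcp_pos: [0.5968, -0.1503, 0.2033]
orientation: [2.287, 2.152, 0.002]
contact_force: [-0.4, 0.5, -5.7]
grip_width: 0.0528
gripper_force: 43.5
```

>>> {"op": "move_arm", "data": {"rows": [1,-0.8,0,0,3,-2.4,0,-2,6,-4.6,0,-4,9,-7,0,-6,12,-9.4,0,-8,14.5,-11.3,0,-10,16,-12.3,0,-12,17,-13,0,-13.9,17.3,-13.2,0,-13.9,17.3,-13.2,0,-13.9]}}

```text
clock: 16.02
tcp_pos: [0.4755, 0.03, 0.2016]
orientation: [2.011, 2.413, 0.0]
contact_force: [0.4, -0.2, -5.7]
grip_width: 0.053
gripper_force: 43.5
```

```bash
python3 -c "
from geo import *
go([.475,.03,.03],10.6); print(r.get_obs()['contact_force'],r.get_obs()['grip_width'])"
```

```text
pos [0.4755 0.03   0.2016] yaw_y 10.4 tilt [-0.  0. -1.] shift [ 1.000e-02 -5.000e-02  1.716e+01] twist [ -0.2 179.8] j7 0.2 t 16.025
[ 0.42359534 -0.16573286 -5.74643701] 0.05299413328147609
```

>>> {"op": "move_arm", "data": {"rows": [0,0.5,2,0,0,1,6,0,0,1,10,0,0,1,13.5,0,0,1,15.5,0,0,1,16.5,0,0,1,17,0,0,1,17,0]}}

```text
clock: 17.02
tcp_pos: [0.4855, 0.0322, 0.0319]
orientation: [2.01, 2.413, 0.001]
contact_force: [0.1, -0.1, -5.5]
grip_width: 0.0533
gripper_force: 44.0
```

>>> {"op": "move_arm", "data": {"rows": [0,0,0.15,0,0,0,0.3,0,0,0,0.45,0,0,0,0.6,0,0,0,0.6,0]}}

```text
clock: 17.65
tcp_pos: [0.4849, 0.0324, 0.0255]
orientation: [-2.01, -2.414, 0.0]
contact_force: [0.6, 0.5, -4.9]
grip_width: 0.0527
gripper_force: 44.0
```

Still airborne. I'll continue in small steps with the grip eased to 20 N.

>>> {"op": "move_arm", "data": {"rows": [0,0,0.1,0,0,0,0.2,0,0,0,0.3,0,0,0,0.3,0], "newtons": 20}}

```text
clock: 18.15
tcp_pos: [0.485, 0.0324, 0.0241]
orientation: [-2.01, -2.413, -0.002]
contact_force: [-7.8, -0.0, 21.5]
grip_width: 0.053
gripper_force: 45.8
```

>>> {"op": "move_arm", "data": {"rows": [0,0,0.15,0,0,0,0.3,0,0,0,0.3,0]}}

```text
clock: 18.52
tcp_pos: [0.484, 0.0321, 0.0211]
orientation: [-2.01, -2.411, -0.001]
contact_force: [-9.5, 0.0, 25.9]
grip_width: 0.0533
gripper_force: 44.0
```

>>> {"op": "move_arm", "data": {"rows": [0,0,0,0,0,0,0,0], "fingers": 0, "newtons": 20}}

```text
clock: 18.77
tcp_pos: [0.484, 0.0321, 0.0211]
orientation: [-2.01, -2.411, -0.001]
contact_force: [-10.7, -0.2, 25.8]
grip_width: 0.0533
gripper_force: 44.0
```

>>> {"op": "move_arm", "data": {"rows": [0,0,0.15,0,0,0,0.3,0,0,0,0.45,0,0,0,0.6,0,0,0,0.6,0]}}

```text
clock: 19.4
tcp_pos: [0.4831, 0.0319, 0.0137]
orientation: [-2.009, -2.411, 0.003]
contact_force: [-6.7, -1.3, 6.5]
grip_width: 0.0527
gripper_force: 19.8
```

>>> {"op": "move_arm", "data": {"rows": [0,0,0.1,0,0,0,0.2,0,0,0,0.3,0,0,0,0.3,0]}}

```text
clock: 19.9
tcp_pos: [0.4836, 0.032, 0.0108]
orientation: [-2.01, -2.412, 0.002]
contact_force: [-6.2, -1.5, 6.2]
grip_width: 0.0517
gripper_force: 22.8
```

>>> {"op": "move_arm", "data": {"rows": [0,0,0.1,0,0,0,0.2,0,0,0,0.2,0]}}

```text
clock: 20.27
tcp_pos: [0.4836, 0.032, 0.0106]
orientation: [-2.01, -2.41, -0.001]
contact_force: [-13.8, -0.5, 37.1]
grip_width: 0.052
gripper_force: 36.3
```

The tips reached the worktop. I'll back off 2 mm and open so the stone settles flat.

>>> {"op": "move_arm", "data": {"rows": [0,0,-0.2,0,0,0,-0.2,0]}}

```text
clock: 20.52
tcp_pos: [0.4853, 0.0324, 0.0108]
orientation: [2.01, 2.414, 0.001]
contact_force: [-1.4, -0.5, 4.7]
grip_width: 0.0518
gripper_force: 26.2
```

>>> {"op": "move_arm", "data": {"rows": [0,0,0,0,0,0,0,0,0,0,0,0,0,0,0,0], "fingers": 0.74, "newtons": 30}}

```text
clock: 21.02
tcp_pos: [0.485, 0.0324, 0.0105]
orientation: [2.01, 2.414, 0.0]
contact_force: [0.2, -0.8, 0.6]
grip_width: 0.0631
gripper_force: 0.0
```

>>> {"op": "move_arm", "data": {"rows": [0,0,0,0,0,0,0,0,0,0,0,0,0,0,0,0], "fingers": 0, "newtons": 30}}

```text
clock: 21.52
tcp_pos: [0.4856, 0.0324, 0.0112]
orientation: [2.01, 2.413, 0.002]
contact_force: [-0.9, -0.0, 8.2]
grip_width: 0.0496
gripper_force: 36.5
```

Flat regrip: width is 49.6 mm. Now I lift and carry it to near the rack.

>>> {"op": "move_arm", "data": {"rows": [0,0,-1,0,0,0,-3,0,0,0,-6,0,1,1.2,-9,0,3,3.6,-12,0,5,6.1,-14,0,7,8.5,-14,0,9,11,-14,0,9.8,11.9,-14,0,9.8,11.9,-14,0]}}

```text
clock: 22.78
tcp_pos: [0.5835, 0.1504, 0.15]
orientation: [-2.009, -2.415, 0.003]
contact_force: [-0.8, 0.4, -5.9]
grip_width: 0.0495
gripper_force: 33.4
```

```bash
python3 - <<'E'
from geo import *
go([.598,.2145,.14],10.6); o=r.get_obs(); print(o["contact_force"],o["moment"],o["grip_width"],o["qvel"].round(3))
p=r.camera_params("wrist"); np.save("w6.npy",p,allow_pickle=True); np.save("o6.npy",o,allow_pickle=True); im=r.grab_frame("wrist")
t=r.grab_frame("top"); cv2.imwrite("pics/w6.png",im); cv2.imwrite("pics/t6.png",t)
A=im[:,60:500]; B=cv2.resize(t[150:270,90:210],(360,360),interpolation=cv2.INTER_CUBIC)
C=np.zeros((420,800,3),np.uint8); C[:,:440]=A; C[:360,440:]=B; cv2.imwrite("pics/c6.png",C)
E
```

```text
pos [0.5835 0.1504 0.15  ] yaw_y 10.5 tilt [-0.001 -0.002 -1.   ] shift [6.04 2.59 0.99] twist [-1.000e-01  1.799e+02] j7 0.17 t 22.775
[-0.84577491  0.37379652 -5.86029206] [-0.02870905  0.00303317  0.03928859] 0.04946113517007954 [ 0.014 -0.015  0.021  0.033  0.01  -0.     0.005]
```

View pics/c6.png

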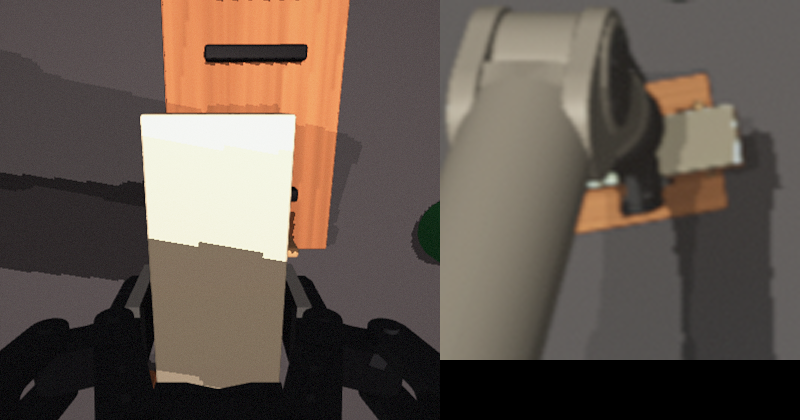

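```bash
python3 - <<'E'
from geo import *
p=np.load("w6.npy",allow_pickle=True).item(); o=np.load("o6.npy",allow_pickle=True).item()
im=cv2.imread("pics/w6.png").astype(int)
# precise rib edges by intensity
g=im.sum(2)
print("rib col315 rows30-75",g[30:75:1,315].tolist()); print("rib row50 left",g[50,255:275].tolist(),"right",g[50,358:376].tolist())
print("stone end col 280",g[108:120,280].tolist(),"row180 L",g[180,195:215].tolist(),"R",g[180,345:362].tolist())
P=lambda c,z:back((c[0]+60,c[1]),z,p)
a,b=P((141,114.5),.164),P((296,114.5),.164); print("stone end",a,b,"w",np.linalg.norm(a-b),"yaw",np.rad2deg(np.arctan2((b-a)[1],(b-a)[0])))
u=np.array([-np.sin(np.deg2rad(10.5)),np.cos(np.deg2rad(10.5)),0]); c=(a+b)/2-.075*u; T=R.from_rotvec(o["orientation"]).as_matrix()
print("stone centre",c,"in tool",(T.T@(c-o["tcp_pos"])*1000).round(1))
uv=np.array([(205,45),(306,45),(327,248)])+[60,0]
q,e=fit([(-35,55,22),(35,55,22),(65,-100,8)],uv,p,0,0,[.596,.2126,.185]); print("rack",q,np.rad2deg(q[2]),e.round(1).tolist())
E
```

```text
rib col315 rows30-75 [496, 488, 489, 484, 492, 485, 484, 492, 492, 487, 487, 489, 488, 467, 284, 41, 109, 138, 143, 146, 141, 138, 139, 131, 141, 161, 139, 140, 56, 41, 12, 78, 190, 255, 294, 427, 495, 492, 490, 482, 496, 498, 489, 487, 494]
rib row50 left [472, 474, 480, 472, 478, 471, 475, 463, 483, 261, 22, 123, 164, 144, 149, 153, 150, 148, 154, 152] right [129, 134, 126, 127, 129, 120, 123, 102, 53, 313, 489, 499, 499, 494, 472, 488, 489, 497]
stone end col 280 [396, 387, 393, 401, 317, 262, 562, 723, 730, 734, 734, 731] row180 L [219, 209, 214, 223, 200, 214, 224, 187, 124, 522, 682, 714, 713, 711, 715, 711, 718, 714, 714, 716] R [719, 720, 717, 716, 723, 697, 606, 457, 390, 386, 382, 397, 395, 397, 398, 401, 421]
stone end [0.54691338 0.2191563  0.164     ] [0.59488796 0.22803607 0.164     ] w 0.04878945314149132 yaw 10.486393236291919
stone centre [0.58456833 0.14985207 0.164     ] in tool [ -0.7   0.9 -14. ]
rack [0.59782754 0.21564659 0.19224983] 11.015103891342914 [[-2.2, 0.1], [1.5, -0.9], [0.1, 2.2]]
```

The picture shows the stone held flat, centred between the pads, with its end at row 114, and the rack ahead with its rib at (264..367, 44). Rack estimates agree to about 3 mm, so I'll blend them. Next: move above the rack and descend.

>>> {"op": "move_arm", "data": {"rows": [1.5,0.6,0,0,3.5,1.4,0,0,5.2,2,0,-0.2,6.17,2.46,1,-0.2,6.17,2.46,3,-0.2,6.17,2.46,6,-0.2,6.17,2.46,8.5,-0.2,6.17,2.46,10,-0.2,6.17,2.46,10.5,-0.2,6.17,2.46,10.5,-0.2]}}

```text
clock: 24.12
tcp_pos: [0.5975, 0.2151, 0.0456]
orientation: [2.006, 2.417, -0.0]
contact_force: [0.1, -0.4, -4.9]
grip_width: 0.0494
gripper_force: 33.3
```

```bash
python3 - <<'E'
from geo import *
go([.5965,.2155,.0345],10.7); print(r.get_obs()["contact_force"])
p=r.camera_params("wrist"); im=r.grab_frame("wrist"); cv2.imwrite("pics/w7.png",im)
# rack end stop (+y) in view? predicted pixels
q=[.5967,.2145,np.deg2rad(10.7)]; M=rot(q[2],0)
for l in [(-35,87,36),(35,87,36),(-35,95,36)]: print(l,proj(M@(np.array(l)/1000)+[q[0],q[1],0],p).round(1))
g=im.astype(int).sum(2)
for c in (220,250,278,305,330): print(c,g[0:130:2,c].tolist())
E
```

```text
pos [0.5975 0.2151 0.0456] yaw_y 10.6 tilt [-0.  0. -1.] shift [ 0.06 -0.09  1.11] twist [-1.000e-01  1.799e+02] j7 0.16 t 24.125
[ 0.05653309 -0.41267306 -4.88306498]
(-35, 87, 36) [[178.3  78.9]]
(35, 87, 36) [[367.8  78.6]]
(-35, 95, 36) [[176.5  55.3]]
220 [235, 240, 241, 249, 250, 241, 256, 245, 248, 248, 239, 240, 257, 242, 250, 244, 252, 230, 244, 235, 247, 246, 249, 247, 237, 369, 453, 557, 602, 594, 606, 598, 602, 601, 595, 253, 308, 199, 134, 119, 200, 246, 245, 336, 457, 452, 456, 462, 450, 465, 453, 453, 462, 468, 455, 452, 390, 561, 731, 734, 729, 734, 732, 731, 731]
250 [257, 245, 257, 246, 240, 248, 239, 263, 243, 245, 238, 251, 244, 243, 246, 247, 246, 245, 236, 231, 242, 241, 253, 242, 232, 372, 451, 572, 605, 608, 607, 603, 601, 606, 587, 540, 446, 177, 131, 132, 232, 225, 216, 207, 462, 467, 459, 455, 457, 453, 460, 462, 463, 450, 449, 432, 315, 538, 730, 735, 731, 735, 736, 734, 730]
278 [249, 243, 245, 240, 242, 245, 257, 247, 239, 246, 248, 238, 249, 242, 253, 251, 252, 236, 242, 245, 237, 247, 230, 233, 234, 407, 456, 575, 610, 608, 616, 617, 610, 599, 597, 528, 446, 186, 129, 125, 251, 258, 442, 486, 488, 494, 479, 498, 485, 481, 493, 490, 487, 489, 492, 494, 347, 565, 732, 735, 729, 731, 734, 733, 735]
305 [224, 242, 242, 237, 245, 248, 242, 242, 242, 259, 233, 250, 230, 247, 244, 235, 239, 252, 239, 243, 245, 249, 243, 243, 240, 419, 463, 578, 609, 621, 628, 609, 613, 609, 608, 261, 367, 188, 146, 127, 252, 254, 392, 499, 486, 490, 487, 487, 491, 481, 491, 490, 489, 483, 427, 425, 352, 554, 730, 728, 734, 733, 737, 732, 733]
330 [255, 249, 228, 243, 240, 232, 243, 250, 253, 242, 249, 252, 240, 240, 242, 263, 244, 243, 246, 246, 246, 254, 244, 252, 243, 412, 477, 586, 617, 625, 617, 618, 611, 610, 605, 269, 465, 202, 141, 119, 242, 253, 389, 490, 504, 490, 504, 502, 505, 489, 494, 511, 507, 500, 454, 452, 367, 549, 730, 731, 734, 734, 732, 732, 733]
```

```bash
python3 - <<'E'
from geo import *
p=r.camera_params("wrist"); o=r.get_obs(); T=R.from_rotvec(o["orientation"]).as_matrix()
im=cv2.imread("pics/w7.png").astype(int); g=im.sum(2)
tl=lambda c,z:(T.T@(back(c,z,p)-o["tcp_pos"])*1000).round(1)
print("stone end",tl((278,113.6),.0594)," stop outer",tl((278,52.5),.036),"inner",tl((278,73),.036))
print("row62",[ (c,g[62,c]) for c in list(range(165,192,2))+list(range(355,385,2))])
print("stone sides row 180", [g[180,c] for c in range(195,225,2)],[g[180,c] for c in range(335,370,2)])
print(tl((180,62),.036),tl((368,62),.036))
E
```

```text
stone end [ 74.5   0.7 -13.2]  stop outer [95.5  0.7 10.2] inner [88.5  0.7 10.2]
row62 [(165, np.int64(443)), (167, np.int64(437)), (169, np.int64(433)), (171, np.int64(434)), (173, np.int64(425)), (175, np.int64(419)), (177, np.int64(426)), (179, np.int64(455)), (181, np.int64(472)), (183, np.int64(358)), (185, np.int64(537)), (187, np.int64(587)), (189, np.int64(598)), (191, np.int64(596)), (355, np.int64(611)), (357, np.int64(612)), (359, np.int64(606)), (361, np.int64(620)), (363, np.int64(617)), (365, np.int64(611)), (367, np.int64(617)), (369, np.int64(581)), (371, np.int64(434)), (373, np.int64(493)), (375, np.int64(475)), (377, np.int64(466)), (379, np.int64(473)), (381, np.int64(486)), (383, np.int64(499))]
stone sides row 180 [np.int64(424), np.int64(409), np.int64(412), np.int64(406), np.int64(292), np.int64(682), np.int64(715), np.int64(715), np.int64(714), np.int64(715), np.int64(717), np.int64(713), np.int64(715), np.int64(712), np.int64(714)] [np.int64(717), np.int64(716), np.int64(717), np.int64(718), np.int64(717), np.int64(718), np.int64(716), np.int64(725), np.int64(564), np.int64(425), np.int64(443), np.int64(436), np.int64(439), np.int64(429), np.int64(421), np.int64(437), np.int64(439), np.int64(447)]
[ 92.3 -35.1  10.1] [92.3 33.7 10.2]
```

Stone and rack align to within 0.5 mm across and in yaw; along the length a shift of +1.5 mm is needed. I'll apply it and lower.

>>> {"op": "move_arm", "data": {"rows": [0.15,0,0.2,0,0.15,0,0.5,0,0.15,0,0.8,0,0.15,0,1.0,0,0.15,0,1.05,0,0.15,0,1.05,0]}}

```text
clock: 24.92
tcp_pos: [0.597, 0.2169, 0.035]
orientation: [2.006, 2.418, -0.0]
contact_force: [-0.6, 0.1, -5.3]
grip_width: 0.0497
gripper_force: 33.4
```

>>> {"op": "move_arm", "data": {"rows": [0,0,0.05,0,0,0,0.1,0,0,0,0.1,0]}}

```text
clock: 25.3
tcp_pos: [0.5969, 0.2169, 0.034]
orientation: [-2.006, -2.418, 0.0]
contact_force: [-0.5, 0.2, -5.5]
grip_width: 0.0497
gripper_force: 33.4
```

>>> {"op": "move_arm", "data": {"rows": [0,0,0.03,0,0,0,0.05,0,0,0,0.05,0]}}

```text
clock: 25.68
tcp_pos: [0.597, 0.217, 0.0335]
orientation: [-2.006, -2.418, -0.0]
contact_force: [0.2, -0.7, -5.7]
grip_width: 0.0497
gripper_force: 33.4
```

>>> {"op": "move_arm", "data": {"rows": [0,0,0.03,0,0,0,0.05,0,0,0,0.05,0]}}

```text
clock: 26.05
tcp_pos: [0.597, 0.2169, 0.0331]
orientation: [-2.006, -2.418, -0.0]
contact_force: [-0.0, -0.4, -3.4]
grip_width: 0.0497
gripper_force: 33.6
```

>>> {"op": "move_arm", "data": {"rows": [0,0,0.02,0,0,0,0.03,0,0,0,0.03,0]}}

```text
clock: 26.42
tcp_pos: [0.597, 0.2169, 0.0331]
orientation: [-2.006, -2.418, -0.0]
contact_force: [-2.6, -1.4, 2.2]
grip_width: 0.0496
gripper_force: 34.3
```

Resting on the ribs with about 8 N of support. Now release and retreat.

>>> {"op": "move_arm", "data": {"rows": [0,0,0,0,0,0,0,0,0,0,0,0,0,0,0,0], "fingers": 0.8}}

```text
clock: 26.92
tcp_pos: [0.5971, 0.2169, 0.0328]
orientation: [2.006, 2.418, 0.0]
contact_force: [-0.2, 0.6, 0.0]
grip_width: 0.0684
gripper_force: 0.0
```

>>> {"op": "move_arm", "data": {"rows": [0,0,-1,0,0,0,-3,0,0,0,-7,0,0,0,-12,0,0,0,-16,0,0,0,-16,0,0,0,-16,0]}}

```text
clock: 27.8
tcp_pos: [0.5967, 0.217, 0.1933]
orientation: [-2.006, -2.418, -0.001]
contact_force: [0.0, -0.3, -1.1]
grip_width: 0.0683
gripper_force: 0.0
```

```bash
python3 - <<'E'
from geo import *
p=r.camera_params("wrist"); o=r.get_obs(); T=R.from_rotvec(o["orientation"]).as_matrix(); im=r.grab_frame("wrist"); cv2.imwrite("pics/w8.png",im)
print(o["clock"],o["tcp_pos"],o["contact_force"])
m=((im.min(2)>100)&(im.max(2).astype(int)-im.min(2)<90)).astype(np.uint8)
cs,_=cv2.findContours(m,cv2.RETR_EXTERNAL,cv2.CHAIN_APPROX_SIMPLE)
for c in sorted(cs,key=cv2.contourArea)[-3:]:
    b=cv2.boxPoints(cv2.minAreaRect(c)); print(cv2.contourArea(c),b.round(1).tolist(),[back(x,.047,p).round(4).tolist() for x in b], proj(np.array([[.5969,.2159,.047]]),p))
E
```

```text
27.8 [0.59671476 0.21698979 0.19329836] [ 0.00455999 -0.29113368 -1.06901841]
7418.5 [[-0.0, 192.0], [61.0, 192.0], [61.0, 380.0], [0.0, 380.0]] [[0.3749, 0.1868, 0.047], [0.4233, 0.1959, 0.047], [0.4245, 0.0072, 0.047], [0.3668, -0.0036, 0.047]] [[276.89285551 206.71306101]]
10693.0 [[245.0, 110.0], [311.0, 110.0], [311.0, 287.0], [245.0, 287.0]] [[0.5593, 0.286, 0.047], [0.6083, 0.2952, 0.047], [0.6399, 0.1493, 0.047], [0.5828, 0.1386, 0.047]] [[276.89285551 206.71306101]]
124691.5 [[-0.0, 0.0], [559.0, 0.0], [559.0, 395.0], [0.0, 395.0]] [[0.3809, 0.3268, 0.047], [0.7618, 0.3984, 0.047], [0.9034, 0.0787, 0.047], [0.366, -0.022, 0.047]] [[276.89285551 206.71306101]]
```

```bash
python3 - <<'E'
from geo import *
p=r.camera_params("wrist"); o=r.get_obs(); T=R.from_rotvec(o["orientation"]).as_matrix(); g=cv2.imread("pics/w8.png").astype(int).sum(2)
x=g[60:310,278]; d=np.diff(x); print([(60+i,int(d[i])) for i in range(len(d)) if abs(d[i])>70])
tl=lambda c,z:(T.T@(back(c,z,p)-o["tcp_pos"])*1000)[0].round(1)
for v in range(70,300,10): print(v,tl((278,v),.047),tl((278,v),.036),end=" | ")
E
```

```text
[(79, 110), (80, 93), (84, 99), (93, -185), (94, -220), (95, 126), (96, 181), (97, 97), (109, 94), (186, -274), (234, 91), (235, 81), (286, -72), (287, -271), (292, 216), (293, 154), (300, -261)]
70 102.5 103.6 | 80 95.7 96.5 | 90 88.8 89.3 | 100 81.8 82.0 | 110 74.6 74.5 | 120 67.3 67.0 | 130 60.0 59.3 | 140 52.5 51.5 | 150 44.8 43.6 | 160 37.1 35.5 | 170 29.2 27.3 | 180 21.2 18.9 | 190 13.0 10.4 | 200 4.7 1.8 | 210 -3.8 -7.0 | 220 -12.4 -15.9 | 230 -21.1 -25.0 | 240 -30.0 -34.3 | 250 -39.1 -43.7 | 260 -48.3 -53.3 | 270 -57.7 -63.1 | 280 -67.3 -73.1 | 290 -77.0 -83.2 |
```

The final check shows the stone flat and centred within about 1 mm between the stops. Handing in.

```bash
python3 -c "
from bench import r
print(r.hand_in())"
```

```text
the job is handed in; nothing more can be done
None
```

I drew the jaw back to its stop and left it open, laid the stone cream face up across both ribs within about 1 mm of midway between the end stops, and handed in at about 28 s; to level it I first rested it flat on the bare worktop and regripped.

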